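Wedge the rocking parts cabinet

ROBOT

A 6-joint arm with a two-finger parallel gripper is mounted at the origin on the work surface. World frame = base frame: x ahead of the robot, y to its left, z up, the work surface at z = 0. Lengths are in m, angles in rad, forces in N, time in s.
With the tool pointing down it reaches from about 0.275 to 0.75 m from the base axis. Payload 10.2 kg.
Tool frame: the origin (TCP) lies at the very end of the fingers, on their centre line; the grasp point (between the pads) lies 19 mm behind it (manip.grip_point_offset is the distance from the TCP to the grasp point, in m); z points along the fingers, y is the line along which they close (so a half turn about z gives the same grasp; the last joint's range is limited). The gripper opens to 88 mm and grips with 3 to 60 N. Pads are 18 mm wide; open, the fingers measure 123 mm over their backs; the gripper's body (75 mm by 187 mm) begins 45 mm behind the grasp point.
Start: joints at [0.907, 0.313, 1.498, -0, 1.331, -0.223], TCP at [0.224, 0.475, 0.239] pointing down, gripper open.
Joint ranges: [-2.94, 2.94], [-0.97, 2.17], [0.19, 2.56], [-1.23, 4.37], [0.02, 3.11], [-2.88, 2.88]. Speed limits (rad/s): [2.39, 2.39, 3.01, 3.14, 3.14, 3.14].

INTERFACE

Orientations are given as a unit quaternion [x, y, z, w].
In Python, from plant import manip gives the robot as it stands.
- The arm moves only by the tool drive_tool, never from a script. Its arguments are lists of equal length, an entry for each row: "offset": the shift along the tool's x, y, z in cm, a list of three; "spin": the turn about the tool's z in degrees. A call has 1 to 20 rows; each row shifts and turns the commanded pose from where the row before left it, along the tool's axes as they then stand; what a row does not reach is not made up. A row lasts 1/10 s, in which the tool goes at most 50 mm and 8.59 degrees, less where a joint would pass 70% of its speed; a pose out of reach is approached as far as the arm can. A call is refused whole if a number of a shift passes 5 or a number of a turn 8.59, either way. A call with a gripper value outside its range is refused whole. "hand" is the opening in per cent of the stroke, from 0 (shut) to 100 (fully open), set as the call begins (left out, the last holds). The fingers move at their own pace and stop on an object; "grip_force" is the grip in N (left out, the last holds). Time passes only in rows, so rows that do not move let the fingers close. It gives the time, the measured TCP pose, the force, the opening and the grip force at its end, in the units of the state.
- manip.state(): the state, without advancing time (a new reading comes with each control period).
- manip.snapshot(name): name is "side" or "top" or "wrist"; returns the picture (400x640x3 uint8, red, green, blue); there is no depth.
- manip.calibration(name): a dict with "K" (3x3 intrinsics, pixels), "world_from_camera" (4x4, takes a point from camera to world coordinates). Camera axes: x right, y down, z forward; pixel columns grow to the right and rows downward; lengths in m; the calibration is good to about 2 mm. A picture is of the moment at which its call begins: read the wrist's pose just before it. calibration takes no time and is no camera call; for the wrist camera it gives the pose at the moment of the call.
- manip.close_job(): hands the job in; it is judged then, once.
Trained networks look in the newest picture that a camera, given by its name, has taken for a name from the list of things; names that differ only in an ending like _2 or _b are one class to them, and where a whole thing is asked for, a point or a joint stands for the part that bears it (a point fixed in the world has none). Each returns a list of dicts, best first, with "conf" (0 to 1); they miss things now and then, are a little off and sometimes report something else, mostly with a low value. They report only what shows in the picture. A call takes as long as a camera call. They do not tell look-alikes from the thing itself.
- manip.masks_of(camera, thing): "mask" (400x640 bool, what is visible of it) and "bbox" ([centre column, centre row, width, height] in pixels, round what is visible of it).
The state is a dict: "time": time; "joints": joint angles; "joint_velocities": joint speeds; "effort": joint torques, N m; "ee_pos": TCP position; "eef_rot": TCP orientation; "contact_force": force on the tool from outside, world axes, zero at the start; "moment": the same for the moment, N m; "grip_width": finger opening in m; "grip_force": force on a finger pad.
Only numpy, scipy, OpenCV 4.12 (cv2) and the standard library are available. Lean on these libraries where they do the work, as an engineer would, in place of code of your own. Each camera call takes 0.05 s, during which the arm holds its last target. There are 200 camera calls.

TASK

The small steel parts cabinet on the bench rocks because one foot has lost its rubber. Without gripping or lifting anything, push the wooden wedge, thin end first, under the bare screw stub at that corner just until the cabinet stands firm on the wedge and its three rubber feet, and not so far that another foot leaves the bench. Then press down on the cabinet's top over that corner with the fingertips to check that it no longer gives, and leave it standing firm where it is, the other things on the bench left alone.

Things in the scene. Friction and masses are not known exactly. Their poses are not given: they have to be found in the camera images.
- cabinet: small blue steel drawer cabinet, loose, 1.7 to 2.4 kg, 170 mm deep (its x) by 210 wide (its y), carcass 18 to 123 mm above the bench; grey drawers on its +x side; steel carrying handle across the middle of the top (90 mm long along y, up to 153 mm high). Origin: on the bench plane under its centre, z up. Rubber feet (26 mm wide) at (65, 85), (-65, -85), (-65, 85) mm; a bare stub at (65, -85).
- stub_root (a point): root of the bare upright steel screw stub (18 mm across) on the cabinet's underside, 18 mm above the bench, 20 mm in from the two nearest sides. The stub's flat lower end hangs 5 to 9 mm above the bench, differently each time and not reported.
- bare_corner (a point): point on the flat top of the cabinet straight above the stub, 123 mm above the bench, 20 mm in from the two edges: the place to press. Without the wedge the cabinet rests on its three rubber feet, and this corner rocks down when pressed with about 5 to 7 N.
- foot_drawers: rubber foot at (65, 85) mm on the cabinet, next to the stub along the drawer side; origin mid lower face. Rubber feet give 0.1 mm per newton: while the wedge lifts the stub by the first 2 mm or so (about 15 mm of wedge travel) weight passes from this foot and foot_side to the wedge; driven farther, one of these two hangs free and the cabinet rocks the other way.
- foot_side: rubber foot at (-65, -85) mm on the cabinet, next to the stub along the side where the wedge goes in; origin mid lower face. It and foot_drawers each bear about 6 to 9 N at the start.
- foot_opposite: rubber foot at (-65, 85) mm on the cabinet, diagonally opposite the stub; origin mid lower face. It bears about 5 to 7 N at the start and leaves the bench when the unwedged corner is pressed down.
- wedge: plain hardwood wedge, loose, 60 g, 150 mm long (its x), 45 wide (its y), flat underneath, 21 mm thick at the butt (upright face at x = -75) tapering evenly to 2 mm at the thin end (x = +75). Origin: middle of its underside. It lies at the cabinet's -y side, thin end towards the stub. It slides with under 1 N; once under the stub the push rises steadily, to 6 to 10 N. It stays when let go.
- bolt: bystander: hexagon bolt 65 mm tall standing on its head (27 mm), between wedge and robot; origin under its head.
- tape_measure: bystander: yellow tape measure 70 x 40 x 66 mm, on the far side of the wedge; origin under its middle.
- hammer: bystander: hammer with a wooden handle, lying to the right, head towards the robot.
- spanner: bystander: steel spanner lying to the left of the cabinet.
- grinding_disc: bystander: black 125 mm grinding disc lying flat, 6 mm thick, beyond the cabinet.
- tube_offcut: bystander: offcut of 40 mm square steel tube, 130 mm long, to the right.
- pipe_coupling: bystander: dark steel pipe coupling, 48 mm across, 50 mm high, at the back.
Things that resemble listed ones, but are neither listed nor needed, are in the scene too. Leave any blue look-alike of the wedge alone.

How it is judged:
By the outcome, as a careful person would: the job done as asked, in the order asked, and still so for the second after the job is handed in, with the robot touching nothing.
It also fails if it takes over 56 s, if anything falls off the work surface, if the arm or the gripper's body presses on something with over 40 N, if the wrist force passes 120 N, or if a joint passes its speed limit or range.

## Working session

There is one attempt and no reset: what is moved stays moved. The work goes in short steps, Python scripts to look and compute and a tool call to move; the robot and the scene stay as the last step left them, time stands still between calls to the robot, and variables do not carry over. Pictures are saved under pics/ and viewed, at most 10 in all, crops included, and the job is handed in when it is done.

Besides the shell and the picture viewer there is one more tool, called after ">>>" as name(argument=value, ...) on one line, values as JSON. drive_tool: Moves the arm, as the interface text tells. Its arguments: {"type":"object","properties":{"offset":{"type":"array"},"spin":{"type":"array"},"hand":{"type":"number"},"grip_force":{"type":"number"}},"required":["offset","spin"]}

```bash
mkdir -p pics; ls; cat > h.py <<'E'
import numpy as np, cv2
from plant import manip as m
def snap(c,fn=None):
    im=m.snapshot(c)
    if fn: cv2.imwrite('pics/'+fn,im[:,:,::-1])
    return im
def ray(c,u,v,z):
    k=m.calibration(c);K=np.array(k['K']);T=np.array(k['world_from_camera'])
    d=T[:3,:3]@np.linalg.solve(K,[u,v,1.]);o=T[:3,3]
    return o+d*(z-o[2])/d[2]
def proj(c,P):
    k=m.calibration(c);K=np.array(k['K']);T=np.linalg.inv(np.array(k['world_from_camera']))
    p=K@(T[:3,:3]@np.array(P)+T[:3,3]); return p[:2]/p[2]
E
python3 - <<'E'
from h import *
a=snap('top','top.png');b=snap('side','side.png')
for c in ('top','side'):
  for t in ('wedge','cabinet','bolt','tape_measure'):
    for r in m.masks_of(c,t)[:3]:
      print(c,t,round(r['conf'],2),np.round(r['bbox']))
      if t in('wedge','cabinet'): 
        q,_=cv2.findContours(r['mask'].astype('uint8'),0,2)
        q=max(q,key=cv2.contourArea); print(cv2.approxPolyDP(q,3,True)[:,0].tolist())
s=m.state();print(s['ee_pos'],s['eef_rot'],s['time'],s['contact_force'])
E
```

```text
pics
top wedge 0.83 [336. 183.  52.  26.]
[[313, 173], [312, 187], [360, 194], [359, 179]]
top wedge 0.62 [387. 237.  21.  55.]
[[381, 211], [377, 262], [391, 265], [395, 213]]
top wedge 0.62 [262. 201.  89.  71.]
[[224, 166], [217, 229], [300, 235], [304, 197], [301, 169]]
top cabinet 0.67 [260. 201.  90.  72.]
[[223, 166], [218, 230], [254, 235], [300, 234], [300, 170]]
top cabinet 0.28 [389. 117.  19.  19.]
[[391, 105], [380, 114], [380, 122], [385, 126], [392, 125], [397, 109]]
top bolt 0.58 [331. 224.  13.   7.]
top bolt 0.58 [336. 184.  49.  24.]
top tape_measure 0.82 [315. 145.  17.  26.]
side wedge 0.77 [326. 292.  69.  51.]
[[358, 279], [348, 268], [291, 300], [298, 313], [304, 314], [358, 286]]
side wedge 0.7 [183. 215.  41.  40.]
[[201, 194], [188, 193], [165, 225], [166, 233], [178, 235], [185, 230]]
side wedge 0.61 [351. 223.  45.  47.]
[[332, 204], [336, 222], [348, 243], [355, 246], [367, 242], [366, 231], [344, 201]]
side cabinet 0.96 [287. 169.  96.  95.]
[[294, 120], [236, 138], [242, 168], [275, 216], [331, 192], [332, 162]]
side cabinet 0.54 [453. 225.  22.  25.]
[[452, 210], [446, 214], [442, 230], [455, 236], [464, 217]]
side bolt 0.54 [304. 227.  12.  26.]
side bolt 0.16 [286. 167.  95.  98.]
side tape_measure 0.77 [370. 185.  28.  27.]
[0.22400998 0.4748044  0.23868981] [ 2.18635402e-01  9.75806620e-01 -3.06819745e-05 -8.41035788e-06] 0.5 [-0.35497634  0.5074205   0.49972951]
```

View pics/top.png

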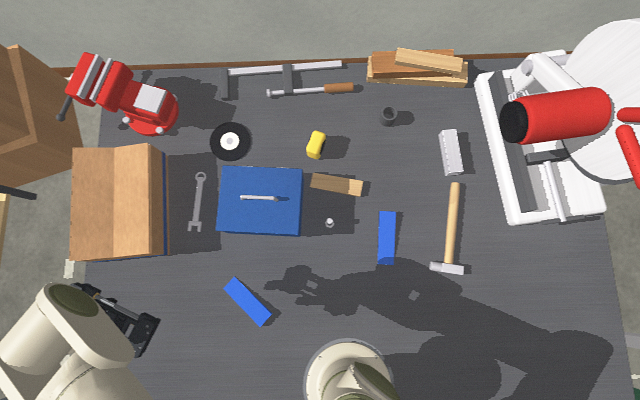

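View pics/side.png

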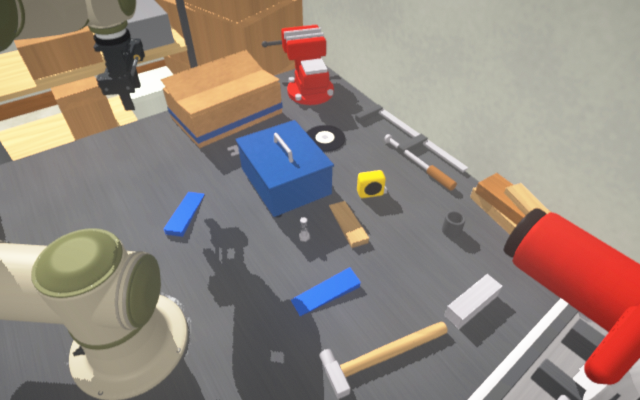

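The top view shows the cabinet around (260,200), the natural wedge around (337,184) with its thin end to the left, the bolt at (329,222) and the tape at (315,145). The blue blocks are look-alikes. The side view agrees. Next I compute positions.

```bash
python3 - <<'E'
from h import *
for n,pts,z in (('cab',[(223,166),(217,230.5),(300,235),(301,169)],.123),('wedge',[(313,173),(310.5,187),(360,195),(363,180)],.01),('bolt',[(329,219)],.065),('tape',[(318,132),(309,155),(325,150)],.06)):
  for p in pts: print(n,np.round(ray('top',*p,z),4))
E
```

```text
cab [0.584  0.3205 0.123 ]
cab [0.4116 0.3307 0.123 ]
cab [0.3953 0.116  0.123 ]
cab [0.5702 0.1116 0.123 ]
wedge [0.5879 0.0842 0.01  ]
wedge [0.5455 0.0923 0.01  ]
wedge [ 0.518  -0.0522  0.01  ]
wedge [ 0.5627 -0.0628  0.01  ]
bolt [0.4424 0.0404 0.065 ]
tape [0.6966 0.0659 0.06  ]
tape [0.6281 0.0929 0.06  ]
tape [0.6418 0.0469 0.06  ]
```

>>> drive_tool(offset=[[0,0,0],[0,0,0],[0,0,0],[0,0,0],[0,0,0],[0,0,0],[0,0,0],[0,0,0]], spin=[8.4,8.4,8.4,8.4,8.4,8.4,8.4,8.4], hand=11)

```text
time: 1.3
ee_pos: [0.224, 0.4748, 0.2387]
eef_rot: [0.724, 0.69, -0.0, 0.0]
contact_force: [0.3, -0.5, -0.4]
grip_width: 0.0264
grip_force: 0.0
```

>>> drive_tool(offset=[[-3.6,2.1,0],[-3.6,2.1,0],[-3.6,2.1,0],[-3.6,2.1,0],[-3.6,2.1,0],[-3.6,2.1,0],[-3.6,2.1,0],[-3.6,2.1,0],[-3.6,2.1,0],[-3.6,2.1,0],[-3.6,2.1,0],[-3.6,2.1,0],[-3.6,2.1,0],[-3.6,2.1,0],[-3.6,2.1,0],[-3.6,2.1,0],[0,0,0],[0,0,0]], spin=[0,0,0,0,0,0,0,0,0,0,0,0,0,0,0,0,0,0])

```text
time: 3.1
ee_pos: [0.5349, -0.1153, 0.2383]
eef_rot: [0.722, 0.691, -0.0, -0.0]
contact_force: [0.9, -1.0, 1.1]
grip_width: 0.0095
grip_force: 0.0
```

```bash
python3 - <<'E'
from h import *
s=m.state();print(s['ee_pos'],s['eef_rot'],s['time'],s['joints'],s['grip_width'])
a=snap('wrist','w1.png');k=m.calibration('wrist');print(np.round(k['world_from_camera'],3))
for t in ('wedge','bolt'):
  for r in m.masks_of('wrist',t)[:3]:
    q,_=cv2.findContours(r['mask'].astype('uint8'),0,2)
    q=max(q,key=cv2.contourArea); print(t,r['conf'],cv2.approxPolyDP(q,4,True)[:,0].tolist())
E
```

```text
[ 0.53488719 -0.11530161  0.23829299] [ 7.22465196e-01  6.91407117e-01 -1.02617229e-04 -4.78526609e-04] 3.1 [-4.26570948e-01  3.62685585e-01  1.42989103e+00  1.69269200e-04
  1.34998082e+00 -3.82681808e-01] 0.009468560649927387
[[ 0.999 -0.041 -0.013  0.539]
 [-0.043 -0.954 -0.298 -0.038]
 [-0.001  0.298 -0.954  0.384]
 [ 0.     0.     0.     1.   ]]
wedge 0.6 [[363, 0], [324, 0], [307, 124], [339, 128]]
bolt 0.64 [[211, 28], [213, 40], [229, 56], [244, 56], [246, 44], [219, 25]]
```

View pics/w1.png

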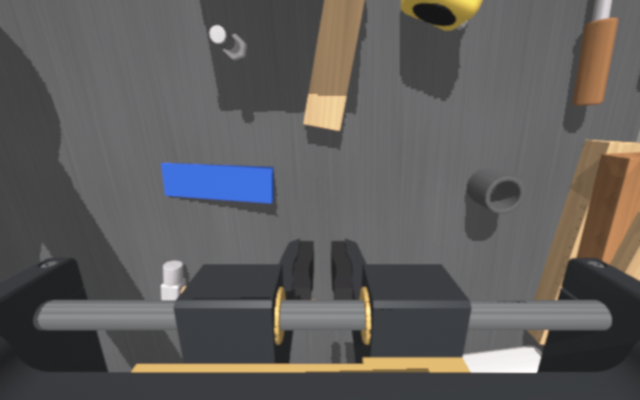

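The wrist view shows the wedge butt with its bottom corners at (305,125) and (340,131), the bolt at (230,45), and a blue look-alike at (163–273, 163–203) left of my approach spot.

```bash
python3 - <<'E'
from h import *
for n,pts,z in (('butt0',[(304,125),(340,131)],0),('butt top',[(309,93),(346,99)],.021),('farther top',[(324,0),(365,0)],.015),('blue',[(163,163),(273,167),(273,203),(163,196)],.015),('tape',[(401,12),(433,30)],.06),('bolttop',[(218,34)],.065),('bolthead',[(237,47)],.01)):
  for p in pts: print(n,np.round(ray('wrist',*p,z),4))
E
```

```text
butt0 [ 0.5145 -0.053   0.    ]
butt0 [ 0.5608 -0.0625  0.    ]
butt top [ 0.5239 -0.0158  0.021 ]
butt top [ 0.5676 -0.0244  0.021 ]
farther top [0.5455 0.0799 0.015 ]
farther top [0.5907 0.078  0.015 ]
blue [ 0.3305 -0.0923  0.015 ]
blue [ 0.472  -0.1034  0.015 ]
blue [ 0.4675 -0.1522  0.015 ]
blue [ 0.3213 -0.1363  0.015 ]
tape [0.6197 0.0524 0.06  ]
tape [0.6522 0.0354 0.06  ]
bolttop [0.4391 0.0396 0.065 ]
bolthead [0.4422 0.0386 0.01  ]
```

>>> drive_tool(offset=[[3.6,1.6,0],[3.6,1.6,0],[3.6,1.6,0],[3.5,1.6,0],[0,0,4],[0,0,4],[0,0,4],[0,0,4],[0,0,3],[0,0,1.5],[0,0,0],[0,0,0]], spin=[0,0,0,0,0,0,0,0,0,0,0,0])

```text
time: 4.45
ee_pos: [0.6058, 0.0253, 0.0353]
eef_rot: [0.722, 0.692, 0.001, 0.001]
contact_force: [-0.4, 0.9, 0.2]
grip_width: 0.0097
grip_force: 0.0
```

```bash
python3 - <<'E'
from h import *
a=snap('wrist','w2.png');b=snap('top');c=snap('side')
cv2.imwrite('pics/mix.png',np.vstack([np.hstack([cv2.resize(b[130:260,210:400],(400,274)),cv2.resize(c[110:260,230:400],(400,274))]),cv2.resize(a,(480,300))[:, :800] if 0 else np.pad(cv2.resize(a,(480,300)),((0,0),(0,320),(0,0)))])[:,:,::-1])
E
```

```text
(no output)
```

View pics/mix.png

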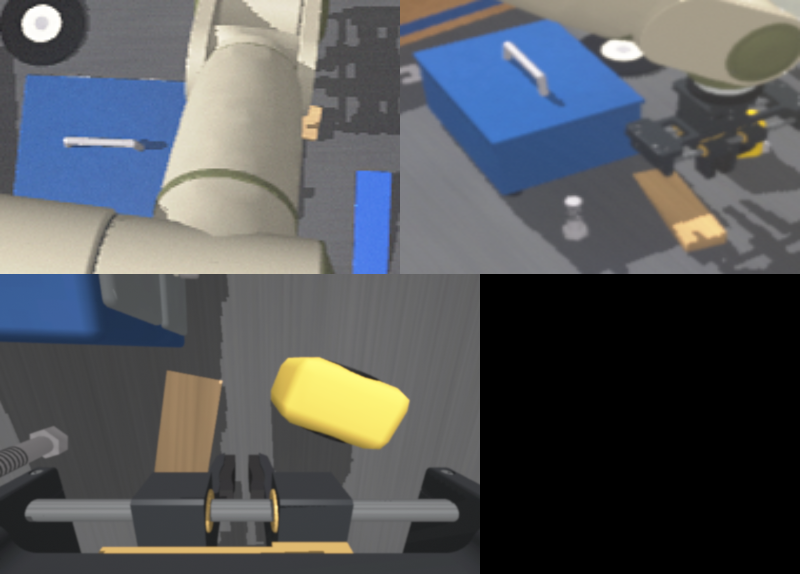

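The wrist view at lower left shows the wedge's thin-end corners at wrist pixels (223,129) and (296,143). The tape spans (363–544, 110–232), ahead and right of the fingers, and the cabinet corner is at (248,96).

```bash
python3 - <<'E'
from h import *
for n,pts,z in (('thin',[(223,129),(296,143)],.002),('tape',[(363,150),(372,175),(490,232),(544,178),(390,110)],.064),('cab corner top/bottom edge',[(248,96),(248,82)],.123),('cc',[(248,96)],.018)):
  for p in pts: print(n,np.round(ray('wrist',*p,z),4))
E
```

```text
thin [0.5497 0.0941 0.002 ]
thin [0.5931 0.0839 0.002 ]
tape [0.6256 0.0861 0.064 ]
tape [0.6293 0.0756 0.064 ]
tape [0.6817 0.0477 0.064 ]
tape [0.701  0.0712 0.064 ]
tape [0.6361 0.101  0.064 ]
cab corner top/bottom edge [0.5956 0.105  0.123 ]
cab corner top/bottom edge [0.5959 0.1074 0.123 ]
cc [0.5708 0.1111 0.018 ]
```

>>> drive_tool(offset=[[0,0.6,0],[0,0,1.5],[0,0,1.0],[0,0,0.4],[0,0,0],[0,0,0]], spin=[0,0,0,0,0,0])

```text
time: 5.2
ee_pos: [0.6111, 0.0248, 0.0047]
eef_rot: [0.722, 0.692, -0.0, -0.0]
contact_force: [0.3, 0.6, 0.8]
grip_width: 0.01
grip_force: 0.0
```

>>> drive_tool(offset=[[0,-0.25,0],[0,-0.25,0],[0,-0.25,0],[0,-0.25,0],[0,-0.25,0],[0,-0.25,0],[0,-0.25,0],[0,-0.25,0],[0,0,0],[0,0,0]], spin=[0,0,0,0,0,0,0,0,0,0])

```text
time: 6.2
ee_pos: [0.5911, 0.0257, 0.0047]
eef_rot: [0.722, 0.692, -0.0, -0.0]
contact_force: [0.1, -0.3, -0.0]
grip_width: 0.01
grip_force: 0.0
```

```bash
python3 - <<'E'
from h import *
s=m.state();print(s['ee_pos'],s['contact_force'])
a=snap('wrist','w3.png')
for r in m.masks_of('wrist','wedge')[:3]:
    q,_=cv2.findContours(r['mask'].astype('uint8'),0,2)
    q=max(q,key=cv2.contourArea);q=cv2.approxPolyDP(q,3,True)[:,0]; print(r['conf'],[(p.tolist(),np.round(ray('wrist',*p,.005)[:2],3).tolist()) for p in q])
E
```

```text
[0.5910875  0.02567377 0.00474473] [ 0.05749528 -0.30116217 -0.02748674]
0.65 [([213, 137], [0.541, 0.092]), ([205, 262], [0.525, 0.024]), ([277, 262], [0.566, 0.022]), ([290, 237], [0.575, 0.037]), ([298, 147], [0.582, 0.086])]
```

View pics/w3.png

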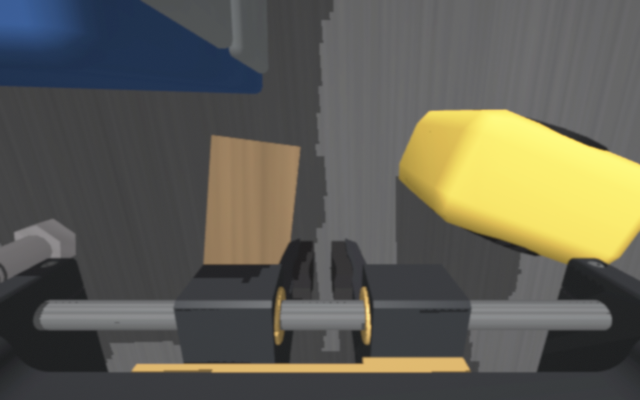

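The wedge has turned, with its thin-end corners now at (211,136) and (300,147), so its middle is at x≈0.562. It needs to come to about 0.550, so I push a bit more.

>>> drive_tool(offset=[[0,-0.2,0],[0,-0.2,0],[0,-0.2,0],[0,-0.2,0],[0,0,0],[0,0,0]], spin=[0,0,0,0,0,0])

```text
time: 6.9
ee_pos: [0.5831, 0.026, 0.0047]
eef_rot: [0.722, 0.692, -0.0, -0.0]
contact_force: [-0.4, 1.2, -0.1]
grip_width: 0.0097
grip_force: 0.0
```

```bash
python3 - <<'E'
from h import *
s=m.state();print(s['ee_pos'],s['contact_force'])
snap('wrist','w4.png')
for r in m.masks_of('wrist','wedge')[:3]:
    q,_=cv2.findContours(r['mask'].astype('uint8'),0,2)
    q=max(q,key=cv2.contourArea);q=cv2.approxPolyDP(q,3,True)[:,0]; print(r['conf'],[(p.tolist(),np.round(ray('wrist',*p,.002)[:2],3).tolist()) for p in q])
E
```

```text
[0.58306434 0.0260141  0.00474507] [-0.41792792  1.16892474 -0.09916754]
```

>>> drive_tool(offset=[[0,0.5,0],[0,0,-3],[0,0,-4],[0,0,-4],[-3.2,-0.9,-3],[-3.2,-0.9,-3],[-3.2,-0.9,-2],[-3.2,-0.9,0],[0,0,0],[0,0,0]], spin=[0,0,0,0,0,0,0,0,0,0])

```text
time: 8.0
ee_pos: [0.5467, -0.1007, 0.1946]
eef_rot: [0.723, 0.691, 0.0, -0.0]
contact_force: [0.1, 0.3, -0.1]
grip_width: 0.0096
grip_force: 0.0
```

```bash
python3 - <<'E'
from h import *
s=m.state();print(s['ee_pos'],s['contact_force'])
snap('wrist','w5.png')
for r in m.masks_of('wrist','wedge')[:3]:
    q,_=cv2.findContours(r['mask'].astype('uint8'),0,2)
    q=max(q,key=cv2.contourArea);q=cv2.approxPolyDP(q,3,True)[:,0]; print(r['conf'],[(p.tolist(),np.round(ray('wrist',*p,0)[:2],3).tolist(),np.round(ray('wrist',*p,.021)[:2],3).tolist()) for p in q])
E
```

```text
[ 0.54674548 -0.10069131  0.19464905] [ 0.11386674  0.30746401 -0.0830825 ]
0.86 [([135, 182], [0.32, -0.095], [0.335, -0.091]), ([141, 216], [0.318, -0.139], [0.332, -0.132]), ([255, 225], [0.46, -0.157], [0.465, -0.149]), ([260, 219], [0.467, -0.149], [0.472, -0.141]), ([258, 185], [0.469, -0.105], [0.474, -0.1])]
0.77 [([293, 0], [0.526, 0.086], [0.527, 0.08]), ([287, 144], [0.508, -0.057], [0.511, -0.055]), ([327, 147], [0.555, -0.063], [0.554, -0.06]), ([338, 0], [0.571, 0.084], [0.57, 0.078])]
```

View pics/w5.png

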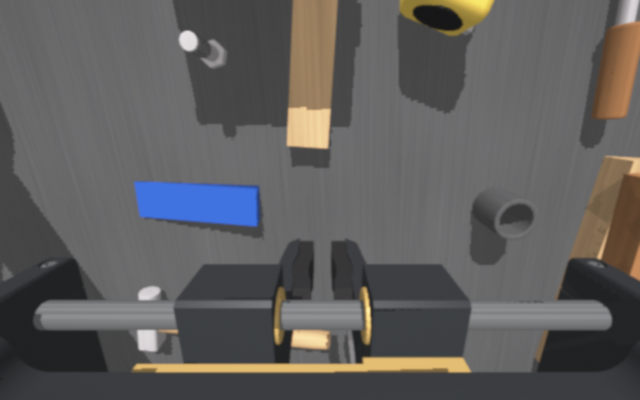

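The butt corners are at (287,145) and (328,148), and the wedge heading is about 6.7°. Its axis now passes through the stub at (0.552,0.132), so I go in behind the butt and push along that axis.

>>> drive_tool(offset=[[0,0,0],[1.35,-1.95,0],[0,0,4],[0,0,4],[0,0,4],[0,0,4],[0,0,1.5],[0,0,0.7],[0,0,0],[0,0,0]], spin=[4,0,0,0,0,0,0,0,0,0])

```text
time: 9.1
ee_pos: [0.5295, -0.0847, 0.0137]
eef_rot: [0.746, 0.666, 0.0, 0.001]
contact_force: [1.0, 1.2, -0.1]
grip_width: 0.0094
grip_force: 0.0
```

>>> drive_tool(offset=[[0.5,0,0],[0.5,0,0],[0.5,0,0],[0.5,0,0],[0.5,0,0],[0.5,0,0],[0.5,0,0],[0.5,0,0],[0.5,0,0],[0.5,0,0],[0.5,0,0],[0,0,0],[0,0,0]], spin=[0,0,0,0,0,0,0,0,0,0,0,0,0])

```text
time: 10.4
ee_pos: [0.5349, -0.0301, 0.0126]
eef_rot: [0.746, 0.666, -0.0, -0.0]
contact_force: [0.7, 0.6, 0.0]
grip_width: 0.0097
grip_force: 0.0
```

```bash
python3 - <<'E'
from h import *
s=m.state();print(s['ee_pos'],s['contact_force'],s['eef_rot'])
a=snap('wrist');snap('side','s2.png');snap('top','t2.png')
cv2.imwrite('pics/w6.png',a[:,:,::-1])
for c in('wrist','side','top'):
  for r in m.masks_of(c,'wedge')[:4]:
    q,_=cv2.findContours(r['mask'].astype('uint8'),0,2)
    q=max(q,key=cv2.contourArea);q=cv2.approxPolyDP(q,3,True)[:,0]; print(c,r['conf'],[(p.tolist(),np.round(ray(c,*p,0.005)[:2],3).tolist()) for p in q])
E
```

```text
[ 0.53490338 -0.03012346  0.01263966] [0.74215355 0.64666844 0.03247356] [ 7.45715154e-01  6.66264880e-01 -5.92810358e-05 -1.21291032e-04]
wrist 0.92 [([183, 357], [0.434, -0.1]), ([115, 356], [0.388, -0.094]), ([106, 357], [0.382, -0.094]), ([110, 371], [0.381, -0.106]), ([131, 371], [0.395, -0.108]), ([139, 363], [0.403, -0.102]), ([182, 363], [0.432, -0.105])]
wrist 0.89 [([275, 0], [0.528, 0.097]), ([280, 241], [0.512, -0.023]), ([363, 242], [0.56, -0.029]), ([371, 0], [0.572, 0.092])]
side 0.71 [([335, 199], [0.574, 0.1]), ([328, 194], [0.569, 0.126]), ([317, 201], [0.53, 0.12]), ([328, 206], [0.544, 0.089])]
side 0.62 [([359, 279], [0.475, -0.136]), ([347, 268], [0.47, -0.097]), ([291, 301], [0.319, -0.101]), ([302, 314], [0.322, -0.14]), ([357, 288], [0.457, -0.153])]
side 0.61 [([201, 193], [0.288, 0.316]), ([185, 195], [0.25, 0.333]), ([164, 227], [0.164, 0.255]), ([167, 234], [0.163, 0.229]), ([183, 233], [0.196, 0.21])]
side 0.28 [([501, 284], [0.731, -0.323]), ([484, 275], [0.718, -0.285]), ([446, 307], [0.587, -0.297]), ([444, 316], [0.569, -0.31]), ([460, 327], [0.578, -0.347]), ([498, 294], [0.706, -0.337])]
top 0.95 [([384, 210], [0.473, -0.12]), ([378, 215], [0.459, -0.102]), ([379, 261], [0.327, -0.099]), ([393, 264], [0.318, -0.138]), ([396, 215], [0.457, -0.154])]
top 0.73 [([304, 180], [0.568, 0.112]), ([305, 193], [0.529, 0.109]), ([321, 193], [0.528, 0.062]), ([323, 180], [0.567, 0.055])]
```

View pics/w6.png

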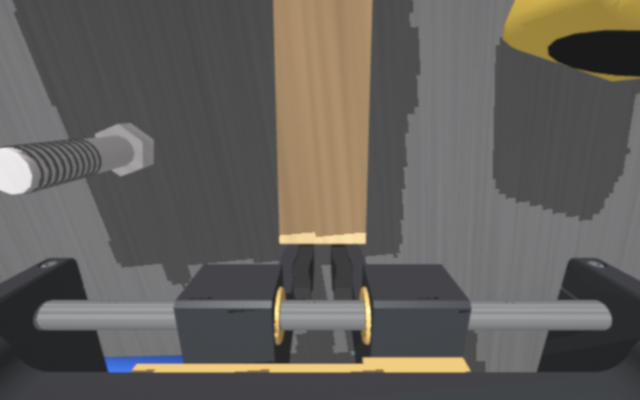

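The butt sits flush and centred on the fingers at (280–365, 241), so the wedge is aligned with the tool. I advance in steps and watch the force.

>>> drive_tool(offset=[[0.5,0,0],[0.5,0,0],[0.5,0,0],[0.3,0,0],[0,0,0],[0,0,0]], spin=[0,0,0,0,0,0])

```text
time: 11.3
ee_pos: [0.537, -0.0123, 0.0127]
eef_rot: [0.746, 0.666, 0.0, 0.0]
contact_force: [0.3, 0.6, 0.4]
grip_width: 0.0094
grip_force: 0.0
```

>>> drive_tool(offset=[[0.2,0,0],[0.2,0,0],[0.1,0,0]], spin=[0,0,0])

```text
time: 11.6
ee_pos: [0.5376, -0.0073, 0.0127]
eef_rot: [0.746, 0.666, -0.0, 0.0]
contact_force: [-0.5, -1.0, -0.5]
grip_width: 0.0096
grip_force: 0.2
```

>>> drive_tool(offset=[[0.2,0,0],[0.2,0,0],[0.1,0,0]], spin=[0,0,0])

```text
time: 11.9
ee_pos: [0.5381, -0.0023, 0.0127]
eef_rot: [0.746, 0.666, -0.0, -0.0]
contact_force: [-0.1, -0.7, 0.6]
grip_width: 0.0096
grip_force: 0.2
```

>>> drive_tool(offset=[[0.2,0,0],[0.2,0,0]], spin=[0,0])

```text
time: 12.1
ee_pos: [0.5386, 0.0016, 0.0127]
eef_rot: [0.746, 0.666, -0.0, 0.0]
contact_force: [0.0, -1.7, -0.0]
grip_width: 0.0097
grip_force: 0.7
```

>>> drive_tool(offset=[[0.1,0,0],[0.1,0,0]], spin=[0,0])

```text
time: 12.3
ee_pos: [0.5388, 0.0035, 0.0127]
eef_rot: [0.746, 0.666, -0.0, 0.0]
contact_force: [-0.1, -2.0, -0.4]
grip_width: 0.0097
grip_force: 1.2
```

>>> drive_tool(offset=[[0.1,0,0],[0.1,0,0]], spin=[0,0])

```text
time: 12.5
ee_pos: [0.5391, 0.0053, 0.0127]
eef_rot: [0.746, 0.666, -0.0, 0.0]
contact_force: [-0.1, -3.8, -0.1]
grip_width: 0.0099
grip_force: 1.7
```

>>> drive_tool(offset=[[0.1,0,0],[0.1,0,0]], spin=[0,0])

```text
time: 12.7
ee_pos: [0.5393, 0.0074, 0.0127]
eef_rot: [0.746, 0.666, -0.0, 0.0]
contact_force: [-1.0, -4.3, -0.0]
grip_width: 0.0096
grip_force: 2.2
```

>>> drive_tool(offset=[[0.1,0,0],[0.05,0,0],[0,0,0],[0,0,0]], spin=[0,0,0,0])

```text
time: 13.1
ee_pos: [0.5394, 0.0089, 0.0127]
eef_rot: [0.746, 0.666, 0.0, 0.0]
contact_force: [-0.2, -4.5, 0.4]
grip_width: 0.0095
grip_force: 2.2
```

>>> drive_tool(offset=[[-0.5,0,0],[-1.5,0,0],[-1,0,0],[0,0,-4],[0,0,-4],[0,0,-4],[0,0,-4],[0,0,0],[0,0,0]], spin=[0,0,0,0,0,0,0,0,0])

```text
time: 14.0
ee_pos: [0.536, -0.0215, 0.1729]
eef_rot: [0.746, 0.666, 0.0, 0.0]
contact_force: [0.5, 0.1, -0.3]
grip_width: 0.0096
grip_force: 0.0
```

```bash
python3 - <<'E'
from h import *
s=m.state();print(s['ee_pos'],s['contact_force'])
snap('wrist','w7.png')
for r in m.masks_of('wrist','wedge')[:2]+m.masks_of('wrist','cabinet')[:1]:
    q,_=cv2.findContours(r['mask'].astype('uint8'),0,2)
    q=max(q,key=cv2.contourArea);q=cv2.approxPolyDP(q,3,True)[:,0]; print(r['conf'],[(p.tolist(),np.round(ray('wrist',*p,0)[:2],3).tolist(),np.round(ray('wrist',*p,.123)[:2],3).tolist()) for p in q])
E
```

```text
[ 0.53599326 -0.02146327  0.172875  ] [ 0.45730874  0.06173074 -0.27659877]
0.78 [([276, 256], [0.469, -0.106], [0.499, -0.044]), ([155, 261], [0.319, -0.097], [0.407, -0.038]), ([162, 289], [0.317, -0.137], [0.405, -0.062]), ([181, 291], [0.34, -0.142], [0.42, -0.066]), ([204, 263], [0.379, -0.106], [0.443, -0.044]), ([275, 263], [0.466, -0.116], [0.497, -0.05])]
0.58 [([71, 27], [0.31, 0.161], [0.402, 0.12]), ([97, 29], [0.335, 0.156], [0.417, 0.117]), ([162, 53], [0.392, 0.128], [0.452, 0.1]), ([340, 45], [0.569, 0.115], [0.56, 0.092]), ([358, 0], [0.589, 0.152], [0.572, 0.114]), ([60, 0], [0.308, 0.184], [0.4, 0.134])]
```

View pics/w7.png

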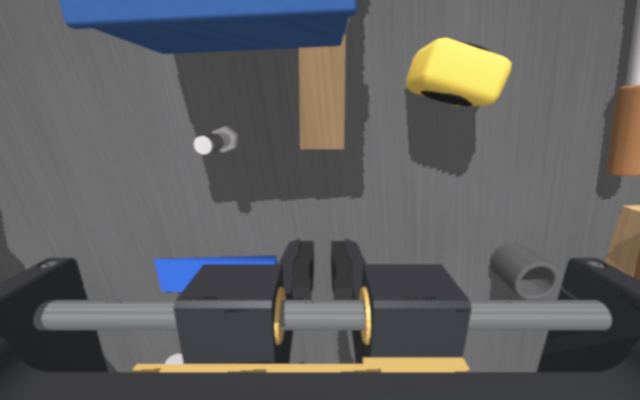

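The wedge is under the corner with its butt at (300–345,149), and the cabinet hasn't moved. Next is the press over the corner.

>>> drive_tool(offset=[[3.8,0,0],[3.8,0,0],[3.8,-0.1,0],[3.9,-0.1,0],[0,0,2],[0,0,2],[0,0,0.4],[0,0,0.2],[0,0,0],[0,0,0]], spin=[0,0,0,0,0,0,0,0,0,0], hand=0)

```text
time: 15.15
ee_pos: [0.5516, 0.1312, 0.1274]
eef_rot: [0.746, 0.666, 0.0, 0.0]
contact_force: [0.2, -1.5, 0.4]
grip_width: 0.0006
grip_force: 0.0
```

>>> drive_tool(offset=[[0,0,0.1],[0,0,0.1],[0,0,0]], spin=[0,0,0])

```text
time: 15.45
ee_pos: [0.5512, 0.1314, 0.1248]
eef_rot: [0.746, 0.666, 0.0, 0.0]
contact_force: [1.2, -0.3, 0.6]
grip_width: 0.0
grip_force: 0.0
```

>>> drive_tool(offset=[[0,0,0.05],[0,0,0]], spin=[0,0])

```text
time: 15.65
ee_pos: [0.5513, 0.1314, 0.1243]
eef_rot: [0.746, 0.666, 0.0, 0.0]
contact_force: [0.0, -0.1, 1.1]
grip_width: 0.0005
grip_force: 0.3
```

>>> drive_tool(offset=[[0,0,0.05],[0,0,0]], spin=[0,0])

```text
time: 15.85
ee_pos: [0.5515, 0.1314, 0.1242]
eef_rot: [0.746, 0.666, 0.0, 0.0]
contact_force: [-1.0, -1.3, 4.1]
grip_width: 0.0003
grip_force: 2.2
```

>>> drive_tool(offset=[[0,0,0.05],[0,0,0]], spin=[0,0])

```text
time: 16.05
ee_pos: [0.5516, 0.1314, 0.1241]
eef_rot: [0.746, 0.666, 0.0, 0.0]
contact_force: [-1.7, -1.0, 7.9]
grip_width: 0.0001
grip_force: 4.0
```

>>> drive_tool(offset=[[0,0,0.05],[0,0,0]], spin=[0,0])

```text
time: 16.25
ee_pos: [0.5517, 0.1314, 0.124]
eef_rot: [0.746, 0.666, 0.001, 0.001]
contact_force: [-3.7, -0.8, 10.9]
grip_width: 0.0004
grip_force: 5.5
```

>>> drive_tool(offset=[[0,0,0.05],[0,0,0],[0,0,0],[0,0,0]], spin=[0,0,0,0])

```text
time: 16.65
ee_pos: [0.5518, 0.1314, 0.1239]
eef_rot: [0.746, 0.666, 0.001, 0.001]
contact_force: [-4.0, -1.1, 13.5]
grip_width: 0.0002
grip_force: 7.1
```

>>> drive_tool(offset=[[0,0,-0.2],[0,0,-0.3],[0,0,-2],[0,0,-4],[0,0,-4],[-4,0,0],[-4,0,0],[-4,0,0],[-4,0,0],[0,0,0],[0,0,0]], spin=[0,0,0,0,0,0,0,0,0,0,0])

```text
time: 17.75
ee_pos: [0.5332, -0.0279, 0.227]
eef_rot: [0.746, 0.666, -0.0, -0.0]
contact_force: [-0.7, 0.4, -0.9]
grip_width: 0.0002
grip_force: 0.0
```

```bash
python3 - <<'E'
from h import *
s=m.state();print(s['ee_pos'],s['contact_force'])
a=snap('wrist');b=snap('side')
cv2.imwrite('pics/fin.png',np.vstack([cv2.resize(a[:250],(600,234)),cv2.resize(b[100:260,220:420],(600,360))[:366]])[:,:,::-1])
E
```

```text
[ 0.53317361 -0.02792547  0.22702809] [-0.66544907  0.44229525 -0.93258954]
```

View pics/fin.png

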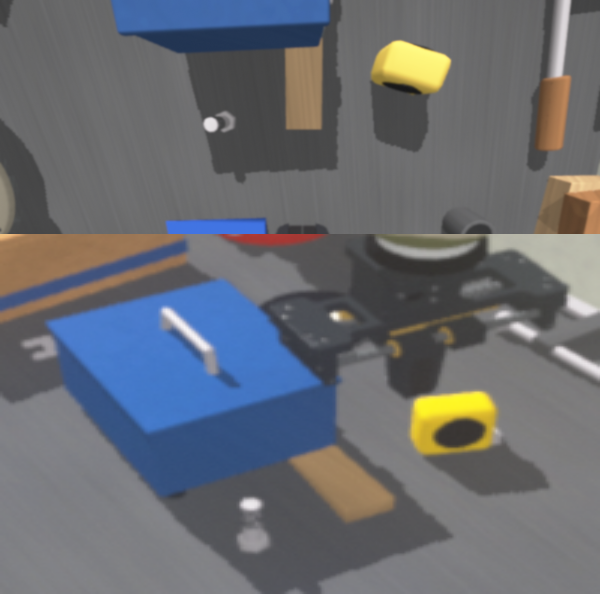

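The wedge is in place under the corner with its butt at (285–322,129), the bolt and tape stand where they were, and the robot is clear. I hand the job in.

```bash
python3 -c "
from plant import manip as m
print(m.close_job())"
```

```text
the job is handed in; nothing more can be done
None
```

I pushed the wedge about 9 mm past first contact under the stub. The corner then held a 13.5 N fingertip press, giving about 0.4 mm including the arm's own flex. The other things on the bench were not touched, and the job was handed in at about 18 s.

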